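# Tip the bearing housing onto its flange and box it

### The arm

A 6-joint arm with a two-finger parallel gripper is mounted at the origin on a cart in front of the work surface, level with it; the furniture and walls round the work are solid. World frame = base frame: x ahead of the robot, y to its left, z up, the work surface at z = 0. Lengths are in m, angles in rad, forces in N, time in s.
With the tool pointing down it reaches from about 0.4 to 0.825 m from the base axis. Payload 7 kg.
Tool frame: the origin (TCP) lies midway between the tips of the shut fingers; the grasp point (between the pads) lies arm.hold_point_z behind it (arm.hold_point_z is the distance from the TCP to the grasp point, in m); z points along the fingers, y is the line along which they close (so a half turn about z gives the same grasp; the last joint's range is limited). The gripper opens to 88 mm and grips with 3 to 60 N. Pads are 19 mm wide; open, the fingers measure 130 mm over their backs; the gripper's body (78 mm by 193 mm) begins 47 mm behind the grasp point.
Start: joints at [1.51, 0.359, 0.012, 0, -1.224, -0.288], TCP at [0.231, 0.634, 0.227] pointing down, gripper open.
Joint ranges: [-3.07, 3.07], [-1.43, 2.12], [-1.02, 1.25], [-3.03, 1.67], [-3.05, -0], [-3.03, 3.03]. Speed limits (rad/s): [2.39, 2.39, 3.01, 3.14, 3.14, 3.14].

### API

Orientations are given as [roll, pitch, yaw] about the fixed x, y, z axes, in that order (R = Rz(yaw) Ry(pitch) Rx(roll)).
In Python, from station import arm gives the robot as it stands.
- The arm moves only by the shell command python3 -m crank 'ROWS' [OPENING] [FORCE]. ROWS is JSON, a list that holds one entry, the list of rows, each a list of 4 numbers: the shift along the tool's x, y, z in units of 25 mm (1.0 is 25 mm), then the turn about the tool's z in units of 5 degrees (1.0 is 5 degrees). A call has 1 to 12 rows; each row is the pose to reach, as a shift and turn from the pose commanded when the call began, along the tool's axes at that moment; what a row does not reach only later rows make up. A row lasts 1/8 s, in which the tool goes at most 62.5 mm and 10.7 degrees, less where a joint would pass 70% of its speed; a pose out of reach is approached as far as the arm can. A call with a gripper value outside its range is refused whole. OPENING is the closure, from 0 (fully open) to 1 (shut), set as the call begins (- or left out, the last holds). The fingers move at their own pace and stop on an object; FORCE is the grip in N (left out, the last holds). Time passes only in rows, so rows that repeat a pose let the fingers close. It gives the time, the measured TCP pose, the force, the opening and the grip force at its end, in the units of the state.
- arm.get_state(): the state, without advancing time (a new reading comes with each control period).
- arm.grab_frame(name): name is "side" or "top" or "wrist"; returns (picture, depth): 480x640x3 uint8, red, green, blue; 480x640 float32, m along the optical axis (not along the pixel's ray), 0 where there is no reading.
- arm.get_calibration(name): a dict with "mtx" (3x3 intrinsics, pixels), "k1" (the pictures are not rectified: a ray, as slopes to the right and down, at radius r is drawn at 1 + k1 r^2 times it, then the intrinsics apply), "R" (3x3) and "t" (3): a world point X has camera coordinates R X + t; the wrist camera has in their place "mount" (4x4, takes a point from camera to tool coordinates, whose origin is the TCP and whose axes are the flange's). Camera axes: x right, y down, z forward; pixel columns grow to the right and rows downward; lengths in m; the calibration is good to about 2 mm. A picture is of the moment at which its call begins: read the wrist's pose just before it. get_calibration takes no time and is no camera call.
- arm.job_done(): hands the job in; it is judged then, once.
Trained networks look in the newest picture that a camera, given by its name, has taken for a name from the list of things; names that differ only in an ending like _2 or _b are one class to them, and where a whole thing is asked for, a point or a joint stands for the part that bears it (a point fixed in the world has none). Each returns a list of dicts, best first, with "score" (0 to 1); they miss things now and then, are a little off and sometimes report something else, mostly with a low value. They report only what shows in the picture. A call takes as long as a camera call.
- arm.recognise(thing, camera): "extent" ([left, top, width, height] in pixels, round what is visible of it).
- arm.trace(thing, camera): "mask" (480x640 bool, what is visible of it) and "extent" ([left, top, width, height] in pixels, round what is visible of it).
The state is a dict: "t": time; "q": joint angles; "qd": joint speeds; "joint_efforts": joint torques, N m; "eef_pos": TCP position; "ee_rot": TCP orientation; "force": force on the tool from outside, world axes, zero at the start; "moment": the same for the moment, N m; "width": finger opening in m; "gripper_force": force on a finger pad.
Only numpy, scipy, OpenCV 4.12 (cv2) and the standard library are available. Lean on these libraries where they do the work, as an engineer would, in place of code of your own. Each camera call takes 0.05 s, during which the arm holds its last target. There are 200 camera calls.

### The job

The aluminium bearing housing stands on its side, too tall for the open hinged box: set it on the white deck of the turnover step, still standing, flange face towards the low rubber bay, and let go. Tip it over the deck's edge so that it lands lying flat on its flange in the bay. Then take it again, set it gently flange down in the box's larger compartment, let go and shut the lid fully, leaving the label roll alone.

Things in the scene. Friction and masses are not known exactly. Their poses are not given: they have to be found in the camera images.
- casting_centre (a point): Centre of the loose aluminium bearing housing, 0.55 kg, 50 x 90 x 78 mm along its x, y, z; z is up as it stands at first on the left worktop (4 mm above the table). Flange: plate 14 mm thick (x), 90 long (y), 78 high (z); its flat face looks along +x, 25 mm from here, at first roughly to the robot's right. Mass centre 5 mm to +x, 7 mm to -z of here. Standing, it can be gripped across x.
- block_centre (a point): Centre of the housing's bearing block behind the flange: 36 mm deep (x), 66 long (y), 50 high (z), flush with the flange's lower edge, so the flange rises 28 mm above it. Round seat, 34 mm wide, 5 deep, in its -x face; thin ribs at y +-28 mm reach 13 mm along the flange. Lies 7 mm to -x, 14 mm to -z of casting_centre. When the housing lies on its flange (x down), grip the block across z.
- turnover: Turnover step, fixed to the table: steel base 212 x 138 mm, a raised deck, then a low bay. Origin on the table below the deck's edge, midway between its cheeks; z up; +x is the tumbling direction, deck to bay, roughly to the robot's right. The two aluminium cheeks are at |y| 60 to 66 mm, 58 mm high, all along. A housing pushed low down along +x tips when its mass centre passes the edge.
- deck (a point): Middle of the deck's top, 42 mm above the table and 42 mm behind its edge. The deck is two white plastic rails, 82 mm long up to the edge, at |y| 25 to 57 mm of the step. The 50 mm gap between them is open to the bay, room for a finger (its floor is 34 mm lower), and closed by a 10 mm tie at the rear.
- bay (a point): Middle of the bay's black rubber floor, 12 mm above the table, 30 mm below the deck, 56 mm ahead of its edge. The bay is 112 mm long, from the edge to a low stop whose top is 24 mm above the table.
- box: Open blue-grey plastic hinged box, fixed to the table at the robot's right. Origin: centre of its underside; z up; hinge on the far side (+x). x from -60 to +65, y from -95 to +95 mm; walls 2 mm thick, tops 70 mm up. A divider 44 mm high at y = -30 mm parts it; the larger compartment is on the +y side.
- compartment (a point): Middle of the black rubber liner on the floor of the larger compartment, its top 15 mm above the underside of the box. The compartment is 121 mm (box x) by 122 mm (box y); from liner to lid are 56 mm.
- box_lid (a joint): Lid angle: 0 shut, 1.57 upright, 1.71 its stop. The hinge line runs along the box's y at x = +67 mm, 71 mm above its underside. The lid, a plate 2.4 mm thick, reaches 128 mm from the hinge, a small lip in the middle 138 mm. Light friction (0.04 N m) keeps it where it is left, so it must be swung and pressed right down. A thing over 56 mm high on the liner blocks it.
- lid_edge (a point): Tip of the lid's lip, middle of its free edge.
- roll_centre (a point): Centre of a loose roll of blank white labels, 76 mm across, 41 mm high, standing on the table behind the work; to be left alone.

How it is judged:
On the way, in this order (a step that is already met when the one before it is completed fails the run):
1. the housing stands upright on the deck, let go (x of casting_centre in the frame of turnover between -0.085 and -0.004 m and y of casting_centre in the frame of turnover between -0.03 and 0.03 m and z of casting_centre in the frame of turnover between 0.075 and 0.087 m and angle between casting_centre's own z axis and vertical below 0.1 rad and contact force between the fingers and casting below 0.05 N and linear speed of casting below 0.02 m/s), for 0.2 s.
2. it has tumbled over the edge and lies flat on its flange in the bay, let go (angle between casting_centre's own x axis and vertical above 3.02 rad and x of casting_centre in the frame of turnover between 0.02 and 0.09 m and y of casting_centre in the frame of turnover between -0.03 and 0.03 m and z of casting_centre in the frame of turnover between 0.031 and 0.043 m and contact force between the fingers and casting below 0.05 N and linear speed of casting below 0.02 m/s), for 0.2 s.
3. it lies flat on its flange in the larger compartment, let go, with the lid still open (angle between casting_centre's own x axis and vertical above 3.02 rad and x of casting_centre in the frame of box between -0.025 and 0.03 m and y of casting_centre in the frame of box between -0.005 and 0.07 m and z of casting_centre in the frame of box between 0.034 and 0.046 m and contact force between the fingers and casting below 0.05 N and linear speed of casting below 0.02 m/s and value of joint box_lid above 0.5 rad), for 0.2 s.
At the end, for the whole second after the job is handed in: The housing lies at rest on the liner of the larger compartment, its flange face down within about 7 degrees, and the lid is shut to within 0.05 rad (about 6 mm at the lip) (angle between casting_centre's own x axis and vertical above 3.02 rad and x of casting_centre in the frame of box between -0.025 and 0.03 m and y of casting_centre in the frame of box between -0.005 and 0.07 m and z of casting_centre in the frame of box between 0.034 and 0.046 m and linear speed of casting below 0.02 m/s and value of joint box_lid below 0.05 rad); the robot touches nothing.
It fails at once if the roll of labels is moved by more than 30 mm (distance of roll_centre from where it was at the start of the episode above 0.03 m).
It fails at once if the housing is dropped into or banged against the box (more than 150 N) (contact force between casting and box above 150 N).
It also fails if it takes over 72 s, if anything falls off the work surface, if the arm or the gripper's body presses on something with over 40 N, if the wrist force passes 120 N, or if a joint passes its speed limit or range.

## Working session

There is one attempt and no reset: what is moved stays moved. The work goes in short steps, Python scripts to look and compute and a shell command to move; the robot and the scene stay as the last step left them, time stands still between calls to the robot, and variables do not carry over. Pictures are saved under pics/ and viewed, at most 10 in all, crops included, and the job is handed in when it is done.

```bash
ls; mkdir -p pics; cat > h.py <<'E'
import numpy as np, cv2
from station import arm
from scipy.spatial.transform import Rotation as Ro
def cloud(name):
    s=arm.get_state(); img,d=arm.grab_frame(name); c=arm.get_calibration(name)
    K=np.array(c["mtx"]); v,u=np.mgrid[0:480,0:640]
    p=np.stack([u,v],-1).reshape(-1,1,2).astype(float)
    n=cv2.undistortPoints(p,K,np.array([c["k1"],0,0,0.])).reshape(480,640,2)
    P=np.dstack([n*d[...,None],d])
    if "R" in c: X=(P-np.array(c["t"]))@np.array(c["R"])
    else:
        M=np.array(c["mount"]); T=P@M[:3,:3].T+M[:3,3]
        X=T@Ro.from_euler('xyz',s["ee_rot"]).as_matrix().T+np.array(s["eef_pos"])
    X[d<=0]=np.nan
    return img,X
def save(img,f): cv2.imwrite('pics/'+f,img[...,::-1])
E
python3 - <<'E'
from h import *
s=arm.get_state(); print({k:np.round(v,3) for k,v in s.items()}, arm.hold_point_z)
for c in ["top","side"]:
    img,X=cloud(c); save(img,c+"0.png"); np.save(c+"X.npy",X)
    for t in ["casting_centre","turnover","box","box_lid","roll_centre"]:
        for r in arm.trace(t,c)[:1]:
            P=X[r["mask"]]; P=P[~np.isnan(P[:,0])]
            print(c,t,round(r["score"],2),r["extent"],np.round(np.percentile(P,[2,50,98],axis=0),3).tolist())
E
```

```text
pics
{'t': np.float64(0.0), 'q': array([ 1.51 ,  0.359,  0.011, -0.   , -1.224, -0.288]), 'qd': array([ 0.   , -0.   , -0.001, -0.   ,  0.   ,  0.001]), 'joint_efforts': array([ 1.0000e-03, -5.8272e+01,  2.9306e+01,  6.9970e+00,  7.0000e-03,
       -0.0000e+00]), 'eef_pos': array([0.231, 0.634, 0.226]), 'ee_rot': array([ 3.14 , -0.   , -0.349]), 'force': array([-0.089,  1.364, -0.149]), 'moment': array([-0.006, -0.008,  0.011]), 'gripper_force': np.float64(0.0), 'width': np.float64(0.088)} 0.0188
top casting_centre 0.76 [201.1, 261.7, 24.1, 31.8] [[0.421, 0.261, 0.02], [0.464, 0.285, 0.055], [0.5, 0.32, 0.085]]
top turnover 0.71 [203.9, 262.4, 24.1, 30.2] [[0.421, 0.261, 0.007], [0.465, 0.284, 0.055], [0.501, 0.321, 0.085]]
top box 0.57 [389.1, 220.7, 77.8, 63.7] [[0.455, -0.398, -0.003], [0.528, -0.303, 0.014], [0.592, -0.204, 0.195]]
top box_lid 0.62 [396.7, 222.3, 72.0, 17.1] [[0.565, -0.373, 0.069], [0.58, -0.284, 0.16], [0.595, -0.198, 0.209]]
top roll_centre 0.81 [352.8, 185.9, 32.0, 31.1] [[0.646, -0.17, 0.005], [0.68, -0.134, 0.038], [0.717, -0.1, 0.045]]
side casting_centre 0.91 [369.9, 310.8, 58.1, 64.1] [[0.42, 0.276, 0.009], [0.464, 0.299, 0.053], [0.503, 0.329, 0.082]]
side turnover 0.95 [323.2, 247.6, 91.7, 78.4] [[0.429, -0.028, 0.005], [0.502, 0.105, 0.022], [0.575, 0.183, 0.057]]
side box 0.77 [320.0, 135.3, 64.5, 103.5] [[0.448, -0.405, 0.001], [0.53, -0.252, 0.043], [0.597, -0.192, 0.191]]
side box_lid 0.8 [318.8, 137.3, 15.4, 70.5] [[0.567, -0.621, 0.01], [0.582, -0.263, 0.138], [0.603, -0.19, 0.205]]
side roll_centre 0.62 [262.2, 227.2, 38.2, 28.5] [[0.644, -0.163, 0.001], [0.683, -0.109, 0.032], [0.721, -0.093, 0.041]]
```

```bash
python3 - <<'E'
from h import *
a=cv2.imread('pics/top0.png')[170:320,180:490]; b=cv2.imread('pics/side0.png')[120:390,220:500]
a=cv2.resize(a,None,fx=2.5,fy=2.5); b=cv2.resize(b,None,fx=0.83,fy=0.83)
c=np.zeros((a.shape[0]+b.shape[0],a.shape[1],3),np.uint8); c[:a.shape[0]]=a; c[a.shape[0]:,:b.shape[1]]=b
cv2.imwrite('pics/c0.png',c[:600]); 
E
```

```text
(no output)
```

View pics/c0.png

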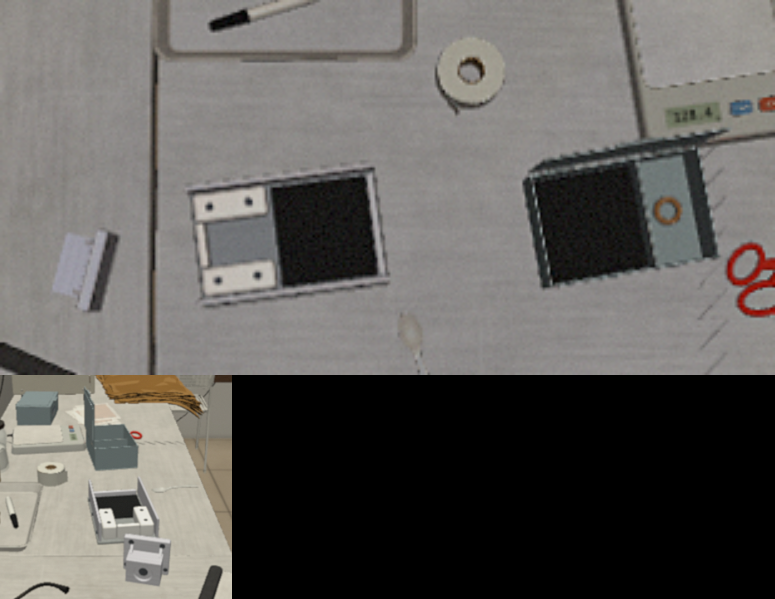

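```bash
cat >> h.py <<'E'
def rect(P):
    r=cv2.minAreaRect((P[:,:2]*1000).astype(np.float32)); b=cv2.boxPoints(r)
    e=b[1]-b[0] if np.hypot(*(b[1]-b[0]))>np.hypot(*(b[2]-b[1])) else b[2]-b[1]
    return np.round(r[0],1),np.round(r[1],1),'long axis deg',round(np.degrees(np.arctan2(e[1],e[0]))%180,1),len(P)
def sel(X,x0,x1,y0,y1,z0,z1):
    P=X.reshape(-1,3); return P[(P[:,0]>x0)&(P[:,0]<x1)&(P[:,1]>y0)&(P[:,1]<y1)&(P[:,2]>z0)&(P[:,2]<z1)]
E
python3 - <<'E'
from h import *
np.set_printoptions(suppress=True)
for c in ["top","side"]:
    X=np.load(c+"X.npy"); print(c)
    print('flange top',rect(sel(X,.38,.55,.2,.36,.072,.1)))
    print('casting',rect(sel(X,.38,.55,.2,.36,.02,.1)))
    print('cheeks',rect(sel(X,.4,.6,-.06,.2,.05,.065)))
    print('rails',rect(sel(X,.4,.6,-.06,.2,.036,.046)))
    print('step',rect(sel(X,.4,.6,-.06,.2,.02,.07)))
    print('boxtop',rect(sel(X,.42,.63,-.44,-.15,.06,.075)))
    print('lid',rect(sel(X,.42,.65,-.44,-.15,.1,.23)))
print(arm.get_calibration("wrist")["mount"])
E
```

```text
top
flange top (array([460.5, 277.1]), array([15.9, 90. ]), 'long axis deg', np.float32(166.4), 187)
casting (array([465.3, 294.7]), array([52.9, 90.2]), 'long axis deg', np.float32(165.4), 575)
cheeks (array([499.9,  70.3]), array([132.2, 210.9]), 'long axis deg', np.float32(97.3), 336)
rails (array([497.3,  68.2]), array([126.7, 206.9]), 'long axis deg', np.float32(97.3), 640)
step (array([498.9,  70.2]), array([134.2, 210.9]), 'long axis deg', np.float32(97.3), 1287)
boxtop (array([ 518.8, -300.6]), array([126.6, 191.7]), 'long axis deg', np.float32(99.9), 296)
lid (array([ 581.8, -288.9]), array([  4.3, 194. ]), 'long axis deg', np.float32(100.0), 307)
side
flange top (array([460.6, 282.5]), array([18.3, 90.2]), 'long axis deg', np.float32(165.8), 506)
casting (array([464.9, 299.3]), array([53. , 90.2]), 'long axis deg', np.float32(165.8), 2538)
cheeks (array([501.8,  74.8]), array([132.5, 214.4]), 'long axis deg', np.float32(97.4), 420)
rails (array([504.4,  75. ]), array([132.4, 213.8]), 'long axis deg', np.float32(99.0), 1119)
step (array([503.6,  73.9]), array([135.3, 216.1]), 'long axis deg', np.float32(97.7), 2534)
boxtop (array([ 521.9, -297.1]), array([130.8, 201.9]), 'long axis deg', np.float32(99.8), 416)
lid (array([ 583.4, -277.8]), array([  5.5, 185.1]), 'long axis deg', np.float32(100.1), 548)
[[ 0.0010224  -0.95599071 -0.29339516  0.08110603]
 [ 0.99999947  0.00095327  0.00037863  0.0004949 ]
 [-0.00008228 -0.29339539  0.95599118 -0.15719473]
 [ 0.          0.          0.          1.        ]]
```

```bash
cat > go.py <<'E'
import sys; from h import *
x,y,z,yaw=map(float,sys.argv[1:5])
s=arm.get_state(); R=Ro.from_euler('xyz',s["ee_rot"]).as_matrix()
d=R.T@(np.array([x,y,z])-s["eef_pos"])/0.025
now=np.degrees(np.arctan2(R[1,0],R[0,0]))
print('t',round(float(s["t"]),2),'pos',np.round(s["eef_pos"],4),'yaw',round(now,2),'F',np.round(s["force"],1),'w',round(float(s["width"]),4),'gf',s["gripper_force"],'q',np.round(s["q"],2))
print('ROW',np.round(d,3),round(-((yaw-now+180)%360-180)/5,3))
E
python3 go.py .465 .297 .2 -14.2
```

```text
t 0.6 pos [0.2307 0.6343 0.2266] yaw -19.99 F [-0.7  0.9 -0.4] w 0.0878 gf 0.0 q [ 1.51  0.36  0.01 -0.   -1.22 -0.29]
ROW [13.42   9.477  1.063] -1.157
```

```bash
python3 -m crank '[[[13.42,9.48,1.06,-1.16],[13.42,9.48,1.06,-1.16],[13.42,9.48,1.06,-1.16],[13.42,9.48,1.06,-1.16],[13.42,9.48,1.06,-1.16],[13.42,9.48,1.06,-1.16],[13.42,9.48,1.06,-1.16],[13.42,9.48,1.06,-1.16],[13.42,9.48,1.06,-1.16],[13.42,9.48,1.06,-1.16],[13.42,9.48,1.06,-1.16]]]' 0; python3 - <<'E'
from h import *
img,X=cloud("wrist"); save(img,"w1.png")
print('flange top',rect(sel(X,.38,.55,.2,.38,.075,.1)))
print('casting',rect(sel(X,.38,.55,.2,.38,.02,.1)))
print('block top',rect(sel(X,.38,.55,.2,.38,.05,.058)))
P=sel(X,.38,.55,.2,.38,.075,.1); print(np.percentile(P[:,2],[5,50,95]))
E
python3 go.py .465 .297 .024 -14.2
```

```text
t: 1.98
eef_pos: [0.4646, 0.2978, 0.2001]
ee_rot: [-3.141, -0.0, -0.246]
force: [-0.3, -0.1, -1.1]
width: 0.0875
gripper_force: 0.0
flange top (array([461., 278.]), array([14.5, 88.9]), 'long axis deg', np.float32(166.1), 1948)
casting (array([465.2, 295.4]), array([50.1, 89. ]), 'long axis deg', np.float32(166.4), 5482)
block top (array([470.3, 295. ]), array([48.6, 78.6]), 'long axis deg', np.float32(166.3), 2992)
[0.07849455 0.0809215  0.08222482]
t 2.02 pos [0.4646 0.2976 0.2001] yaw -14.11 F [ 0.2 -0.4 -0.1] w 0.0877 gf 0.0 q [ 0.92  0.18 -0.3   0.   -1.09  0.4 ]
ROW [0.021 0.021 7.043] 0.018
```

View pics/w1.png

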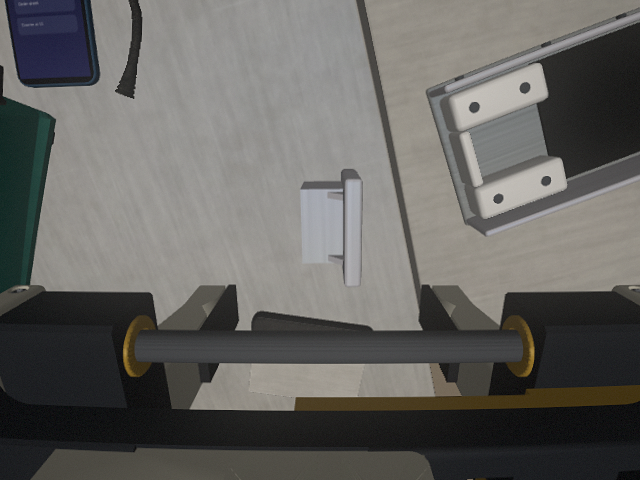

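```bash
python3 -m crank '[[[0.045,0.08,2.5,-0.08],[0.045,0.08,5,-0.08],[0.045,0.08,6.5,-0.08],[0.045,0.08,7.04,-0.08],[0.045,0.08,7.04,-0.08],[0.045,0.08,7.04,-0.08]]]'; python3 -m crank '[[[0,0,0,0],[0,0,0,0],[0,0,0,0],[0,0,0,0],[0,0,0,0],[0,0,0,0]]]' 1 45; python3 go.py .465 .297 .15 -14.2
```

```text
t: 2.78
eef_pos: [0.4665, 0.2958, 0.0257]
ee_rot: [-3.139, -0.001, -0.24]
force: [1.0, 0.4, 0.2]
width: 0.0878
gripper_force: 0.0
t: 3.52
eef_pos: [0.4659, 0.2951, 0.0243]
ee_rot: [-3.141, -0.0, -0.24]
force: [0.1, 0.7, 0.8]
width: 0.0496
gripper_force: 45.0
t 3.52 pos [0.4659 0.2951 0.0243] yaw -13.77 F [0.1 0.7 0.8] w 0.0496 gf 44.996327022090554 q [ 0.92  0.37 -0.5   0.   -0.69  0.41]
ROW [-0.051 -0.069 -5.029] 0.086
```

```bash
python3 -m crank '[[[0,0,-1,0],[0,0,-3,0],[0,0,-5,0],[0,0,-6,0],[0,0,-6,0],[0,0,-6,0]]]'; cat > step.py <<'E'
from h import *
img,X=cloud("wrist"); np.save("wX.npy",X); save(img,"w2.png")
m=img.min(2)>150
for n,z0,z1 in (('rails',.034,.05),('cheek',.052,.065),):
    P=sel(X,.4,.6,-.06,.2,z0,z1); print(n,rect(P),np.median(P[:,2]))
    c,_,_,a,_=rect(P)
P=sel(X,.4,.6,-.06,.2,.037,.048)
ang=np.radians(-82.6); ux=np.array([np.cos(ang),np.sin(ang)]); uy=np.array([-ux[1],ux[0]])
print('rails along/across',np.percentile(P[:,:2]@ux,[1,5,50,95,99]),np.percentile(P[:,:2]@uy,[1,5,50,95,99]))
for c in ("top","side"):
    Y=np.load(c+"X.npy"); P=sel(Y,.4,.6,-.06,.2,.038,.046); print(c,np.percentile(P[:,:2]@ux,[1,5,95,99]),np.percentile(P[:,:2]@uy,[1,5,95,99]))
    P=sel(Y,.4,.6,-.06,.2,.005,.018); print(' bay',np.percentile(P[:,:2]@ux,[1,5,95,99]),np.percentile(P[:,:2]@uy,[1,5,95,99]))
E
python3 step.py; python3 go.py .5 .1 .17 7.4
```

```text
t: 4.28
eef_pos: [0.4645, 0.2938, 0.172]
ee_rot: [3.139, 0.002, -0.241]
force: [-0.2, 0.1, -5.2]
width: 0.0497
gripper_force: 45.0
rails (array([498.7,  99.1]), array([132.1, 153.4]), 'long axis deg', np.float32(97.3), 10694) 0.040743744157428416
cheek (array([497.8, 104.4]), array([132.3, 142.1]), 'long axis deg', np.float32(97.4), 3096) 0.0564529744791299
rails along/across [-0.10530928 -0.10258508 -0.06730174 -0.02567948  0.00819633] [0.44638278 0.44690209 0.50822453 0.56060177 0.56330646]
top [-0.10389215 -0.10132514 -0.02522514  0.0589278 ] [0.44418227 0.45255026 0.55982791 0.56510893]
 bay [-0.11252412 -0.08642295  0.08884966  0.10922353] [0.42380022 0.44638471 0.56103018 0.58733946]
side [-0.11233296 -0.10683725  0.00790456  0.07804692] [0.44575742 0.44685803 0.57175788 0.57334844]
 bay [-0.11251657 -0.10914261  0.08931095  0.09251302] [0.44552642 0.4507115  0.57321456 0.57571388]
t 4.33 pos [0.4645 0.2937 0.1718] yaw -13.81 F [-0.3  0.3 -5. ] w 0.0496 gf 44.997935676947236 q [ 0.92  0.2  -0.34 -0.   -1.03  0.41]
ROW [3.23  7.183 0.087] -4.243
```

View pics/w2.png

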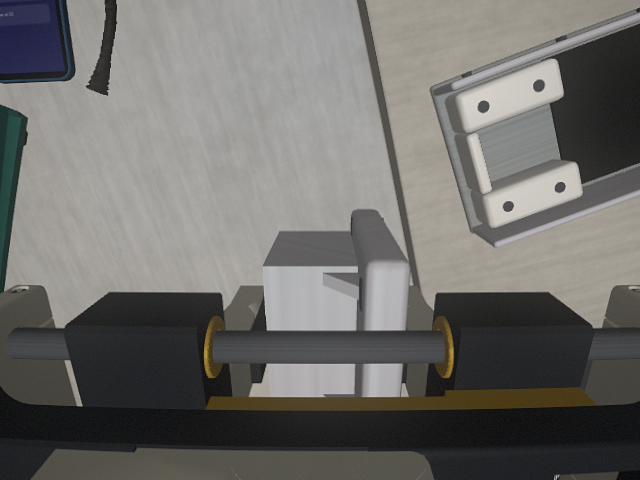

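```bash
python3 go.py .493 .134 .13 7.4
```

```text
t 4.33 pos [0.4645 0.2937 0.1718] yaw -13.81 F [-0.3  0.3 -5. ] w 0.0496 gf 44.997935676947236 q [ 0.92  0.2  -0.34 -0.   -1.03  0.41]
ROW [2.637 5.924 1.684] -4.243
```

```bash
python3 -m crank '[[[1,2,0.3,-1.4],[2,4,0.8,-2.8],[2.64,5.92,1.4,-4.24],[2.64,5.92,1.68,-4.24],[2.64,5.92,1.68,-4.24],[2.64,5.92,1.68,-4.24]]]'; python3 go.py .493 .134 .0635 7.4
```

```text
t: 5.08
eef_pos: [0.4945, 0.136, 0.1318]
ee_rot: [3.141, 0.0, 0.13]
force: [0.6, -0.2, -4.2]
width: 0.0495
gripper_force: 45.0
t 5.08 pos [0.4945 0.136  0.1318] yaw 7.44 F [ 0.6 -0.2 -4.2] w 0.0495 gf 44.99793198890984 q [ 0.65  0.18 -0.47  0.   -0.92  1.05]
ROW [-0.071  0.07   2.732] 0.009
```

```bash
python3 -m crank '[[[0,0,1,0],[0,0,2,0],[0,0,2.4,0],[0,0,2.6,0],[0,0,2.65,0],[0,0,2.65,0],[0,0,2.65,0]]]'; python3 go.py .493 .134 .0625 7.4
```

```text
t: 5.95
eef_pos: [0.4948, 0.1355, 0.0664]
ee_rot: [-3.141, -0.001, 0.129]
force: [-0.5, 0.5, -3.9]
width: 0.0494
gripper_force: 45.0
t 5.95 pos [0.4948 0.1355 0.0664] yaw 7.42 F [-0.5  0.5 -3.9] w 0.0494 gf 44.997937213629484 q [ 0.65  0.26 -0.55  0.   -0.76  1.05]
ROW [-0.079  0.049  0.157] 0.003
```

```bash
python3 -m crank '[[[-0.08,0.05,0.08,0],[-0.08,0.05,0.14,0],[-0.08,0.05,0.14,0],[-0.08,0.05,0.14,0]]]'; python3 go.py .493 .134 .0625 7.4; python3 -m crank '[[[0,0,0,0],[0,0,0,0],[0,0,0,0],[0,0,0,0]]]' 0;  python3 go.py .493 .134 .17 7.4
```

```text
t: 6.45
eef_pos: [0.4926, 0.1338, 0.0623]
ee_rot: [3.142, 0.0, 0.129]
force: [-0.6, 0.0, -4.1]
width: 0.0493
gripper_force: 45.0
t 6.45 pos [0.4926 0.1338 0.0623] yaw 7.42 F [-0.6  0.  -4.1] w 0.0493 gf 44.997887229546905 q [ 0.65  0.26 -0.56  0.   -0.75  1.05]
ROW [ 0.016 -0.008 -0.009] 0.004
t: 6.95
eef_pos: [0.4928, 0.1338, 0.0625]
ee_rot: [-3.141, -0.0, 0.13]
force: [0.1, 0.3, 0.1]
width: 0.0836
gripper_force: 0.0
t 6.95 pos [0.4928 0.1338 0.0625] yaw 7.42 F [0.1 0.3 0.1] w 0.0836 gf 0.0 q [ 0.65  0.26 -0.56  0.   -0.75  1.05]
ROW [ 0.012 -0.005 -4.301] 0.004
```

```bash
python3 go.py .4845 .1945 .17 -82.6; python3 -m crank '[[[0,0,-1,0],[0,0,-3,0],[0,0,-4.3,0],[-0.02,-1.2,-4.3,2],[-0.02,-2.4,-4.3,4],[-0.02,-2.45,-4.3,6],[-0.02,-2.45,-4.3,8],[-0.02,-2.45,-4.3,10],[-0.02,-2.45,-4.3,12],[-0.02,-2.45,-4.3,14],[-0.02,-2.45,-4.3,16],[-0.02,-2.45,-4.3,18]]]'; python3 -m crank '[[[0,0,0,0],[0,0,0,0],[0,0,0,0]]]' 1 20; python3 go.py .4845 .1945 .056 -82.6; python3 - <<'E'
from h import *
img,X=cloud("wrist"); save(img,"w3.png")
ang=np.radians(-82.6); ux=np.array([np.cos(ang),np.sin(ang)]); uy=np.array([-ux[1],ux[0]])
for c in ("wrist","side"):
    if c=="side": img,X=cloud(c); save(img,"s3.png")
    P=sel(X,.42,.58,.07,.19,.07,.13); print(rect(P)); 
    for z0,z1 in ((.07,.09),(.115,.13)):
        Q=P[(P[:,2]>z0)&(P[:,2]<z1)]; print(np.percentile(Q[:,:2]@ux,[1,50,99])+.0245,np.percentile(Q[:,:2]@uy,[1,50,99])-.5055,np.percentile(Q[:,2],99))
E
```

```text
t 6.95 pos [0.4928 0.1338 0.0625] yaw 7.42 F [0.1 0.3 0.1] w 0.0836 gf 0.0 q [ 0.65  0.26 -0.56  0.   -0.75  1.05]
ROW [-0.013 -2.449 -4.301] 18.004
t: 8.45
eef_pos: [0.4842, 0.1944, 0.1698]
ee_rot: [-3.142, 0.0, -1.447]
force: [0.4, 0.1, -0.3]
width: 0.0878
gripper_force: 0.0
t: 8.82
eef_pos: [0.4842, 0.1944, 0.1698]
ee_rot: [-3.142, -0.0, -1.439]
force: [0.6, 0.2, 0.4]
width: 0.0634
gripper_force: 0.0
t 8.82 pos [0.4842 0.1944 0.1698] yaw -82.46 F [0.6 0.2 0.4] w 0.0634 gf 0.0 q [ 0.76  0.15 -0.4   0.   -1.01 -0.63]
ROW [-2.000e-03 -1.100e-02  4.553e+00] 0.029
(array([491.2, 132.5]), array([90.3, 51. ]), 'long axis deg', np.float32(7.5), 9915)
[-0.06903521 -0.05082324 -0.03379707] [-0.03374446  0.00248669  0.03181927] 0.08999485989827623
[-0.0323453  -0.02532709 -0.01883001] [-0.04429608 -0.0009347   0.04238283] 0.12046922901552881
(array([491.9, 136.7]), array([90.7, 53.7]), 'long axis deg', np.float32(6.0), 1658)
[-0.07368154 -0.06823404 -0.02987276] [-0.0446035   0.00415958  0.04425076] 0.08993792052067831
[-0.03783467 -0.03198341 -0.02215917] [-0.0430987  -0.00068209  0.04236719] 0.12075372805202345
```

View pics/w3.png

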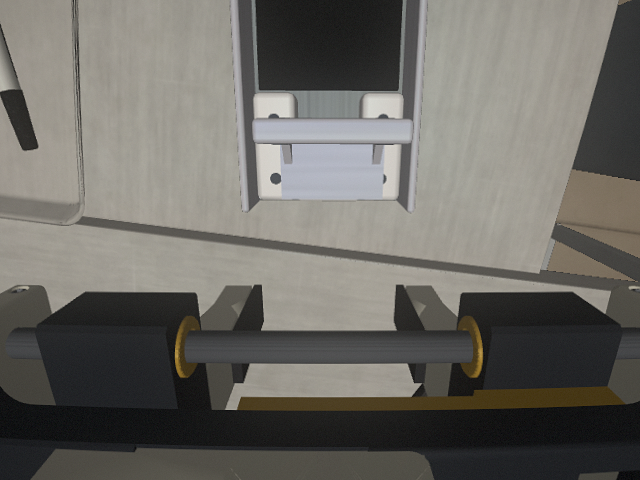

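```bash
python3 -m crank '[[[0,0,1.5,0],[0,0,3,0],[0,0,4.2,0],[0,0,4.55,0],[0,0,4.55,0],[0,0,4.55,0],[0,0,4.55,0]]]'; python3 -m crank '[[[0.4,0,0,0],[0.7,0,0,0],[0.9,0,0,0],[1.05,0,0,0],[1.2,0,0,0],[1.35,0,0,0],[1.5,0,0,0],[1.65,0,0,0],[1.8,0,0,0],[1.95,0,0,0],[2.1,0,0,0],[2.1,0,0,0]]]';  python3 go.py .4845 .1945 .056 -82.6; python3 - <<'E'
from h import *
img,X=cloud("wrist"); save(img,"w4.png")
ang=np.radians(-82.6); ux=np.array([np.cos(ang),np.sin(ang)]); uy=np.array([-ux[1],ux[0]])
P=sel(X,.42,.58,0,.19,.115,.13);print(np.percentile(P[:,:2]@ux,[1,50,99])+.0245,np.percentile(P[:,:2]@uy,[1,50,99])-.5055,np.percentile(P[:,2],99))
print((np.array(arm.get_state()["eef_pos"])[:2]@ux)+.0245)
E
```

```text
t: 9.8
eef_pos: [0.4848, 0.1949, 0.0572]
ee_rot: [-3.14, 0.001, -1.441]
force: [-0.1, 0.1, 0.3]
width: 0.0007
gripper_force: 0.0
t: 11.3
eef_pos: [0.491, 0.142, 0.056]
ee_rot: [3.141, -0.0, -1.442]
force: [0.8, 2.0, -1.1]
width: 0.0002
gripper_force: 0.7
t 11.3 pos [0.491 0.142 0.056] yaw -82.6 F [ 0.8  2.  -1.1] w 0.0002 gf 0.6814228212169837 q [ 0.67  0.27 -0.56  0.   -0.74 -0.54]
ROW [-2.117 -0.014 -0.   ] -0.001
[-0.0489609   0.00148619  0.00925398] [-0.04349325  0.00474578  0.08210796] 0.129727942850516
-0.05306755221899442
```

```bash
python3 -m crank '[[[0.12,0,0,0],[0.24,0,0,0],[0.36,0,0,0],[0.46,0,0,0],[0.56,0,0,0],[0.66,0,0,0],[0.76,0,0,0],[0.86,0,0,0],[0.96,0,0,0],[1.06,0,0,0],[1.06,0,0,0],[1.06,0,0,0]]]';  python3 go.py .4845 .1945 .056 -82.6; python3 - <<'E'
from h import *
img,X=cloud("side"); a=img[230:350,300:460]; 
img2,X2=cloud("wrist"); save(np.hstack([cv2.resize(a,(400,300)),cv2.resize(img2,(400,300))]),"w5.png")
E
```

```text
t: 12.85
eef_pos: [0.4946, 0.1159, 0.0562]
ee_rot: [-3.141, -0.0, -1.441]
force: [1.0, 0.4, 3.7]
width: 0.0006
gripper_force: 2.3
t 12.85 pos [0.4946 0.1159 0.0562] yaw -82.59 F [1.  0.4 3.7] w 0.0006 gf 2.3107178919710947 q [ 0.62  0.27 -0.57  0.   -0.73 -0.49]
ROW [-3.17  -0.006  0.005] 0.003
```

View pics/w5.png

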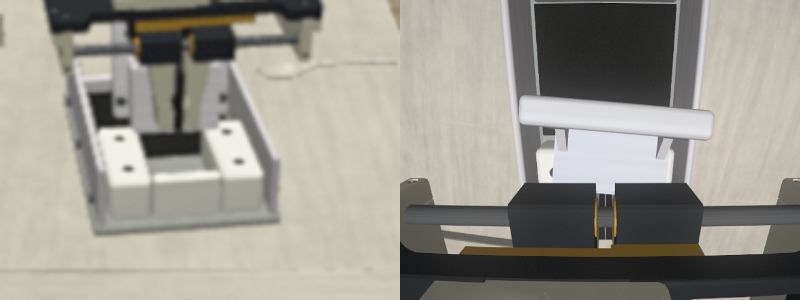

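```bash
python3 - <<'E'
from h import *
img,X=cloud("wrist")
ang=np.radians(-82.6); ux=np.array([np.cos(ang),np.sin(ang)]); uy=np.array([-ux[1],ux[0]])
r=arm.trace("casting_centre","wrist")[0]; print(r["score"],r["extent"])
P=X[r["mask"]]; P=P[~np.isnan(P[:,0])]; S=np.c_[P[:,:2]@ux+.0245,P[:,:2]@uy-.5055,P[:,2]]
for y0 in (-.04,-.02,0,.02,.04):
    Q=S[abs(S[:,1]-y0)<.004]; i=Q[:,2].argmax(); print(y0,'top',np.round(Q[i],3),'front',np.round(Q[Q[:,0].argmax()],3),'rear',np.round(Q[Q[:,0].argmin()],3))
E
```

```text
0.75 [189.6, 149.4, 314.7, 161.3]
-0.04 top [ 0.031 -0.042  0.116] front [ 0.042 -0.036  0.109] rear [ 0.017 -0.036  0.088]
-0.02 top [ 0.013 -0.019  0.127] front [ 0.044 -0.016  0.109] rear [-0.002 -0.016  0.092]
0 top [ 0.013 -0.003  0.126] front [0.045 0.004 0.109] rear [-0.016  0.004  0.08 ]
0.02 top [0.038 0.018 0.115] front [0.047 0.024 0.109] rear [-0.002  0.02   0.092]
0.04 top [0.045 0.037 0.114] front [0.048 0.037 0.109] rear [0.001 0.042 0.039]
```

```bash
python3 -m crank '[[[0.05,0,-0.2,0],[0.1,0,-0.4,0],[0.15,0,-0.6,0],[0.2,0,-0.8,0],[0.3,0,-1.0,0],[0.4,0,-1.2,0],[0.4,0,-1.2,0],[0.4,0,-1.2,0]]]';  python3 go.py .4845 .1945 .056 -82.6; python3 - <<'E'
from h import *
img,X=cloud("wrist")
ang=np.radians(-82.6); ux=np.array([np.cos(ang),np.sin(ang)]); uy=np.array([-ux[1],ux[0]])
r=arm.trace("casting_centre","wrist")[0]; print(r["score"],r["extent"])
P=X[r["mask"]]; P=P[~np.isnan(P[:,0])]; S=np.c_[P[:,:2]@ux+.0245,P[:,:2]@uy-.5055,P[:,2]]
for y0 in (-.04,-.02,0,.02,.04):
    Q=S[abs(S[:,1]-y0)<.004]; i=Q[:,2].argmax(); print(y0,'top',np.round(Q[i],3),'front',np.round(Q[Q[:,0].argmax()],3),'rear',np.round(Q[Q[:,0].argmin()],3))
save(cv2.resize(img,(400,300)),"w6.png")
E
```

```text
t: 14.05
eef_pos: [0.4956, 0.1061, 0.086]
ee_rot: [3.141, -0.0, -1.442]
force: [0.5, 0.1, -0.5]
width: 0.0007
gripper_force: 0.0
t 14.05 pos [0.4956 0.1061 0.086 ] yaw -82.6 F [ 0.5  0.1 -0.5] w 0.0007 gf 0.0 q [ 0.6   0.23 -0.54 -0.   -0.81 -0.47]
ROW [-3.564 -0.015  1.2  ] 0.001
0.85 [258.4, 61.8, 167.8, 169.5]
-0.04 top [ 0.046 -0.037  0.063] front [ 0.093 -0.039  0.022] rear [ 0.001 -0.036  0.007]
-0.02 top [ 0.053 -0.021  0.063] front [ 0.095 -0.019  0.022] rear [ 0.016 -0.024  0.061]
0 top [0.063 0.001 0.063] front [0.097 0.003 0.023] rear [ 0.019 -0.004  0.061]
0.02 top [0.029 0.018 0.064] front [0.102 0.024 0.011] rear [0.008 0.017 0.011]
0.04 top [0.033 0.038 0.027] front [0.087 0.036 0.022] rear [0.023 0.037 0.022]
```

View pics/w6.png

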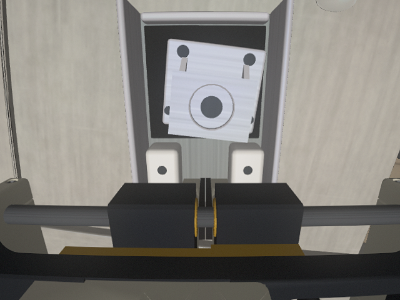

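```bash
cat > blk.py <<'E'
from h import *
for c in ("wrist","top","side"):
    img,X=cloud(c)
    P=sel(X,.42,.58,-.03,.11,.0555,.07); r=arm.trace("casting_centre",c)
    if r:
        M=X[r[0]["mask"]]; P=M[(M[:,2]>.0555)&(M[:,2]<.07)]
        if len(P)>20: print(c,rect(P),'z',np.median(P[:,2]))
        P=M[(M[:,2]>.018)&(M[:,2]<.07)]; print('  whole',rect(P))
E
python3 blk.py; python3 go.py .5 .03 .2 7.4
```

```text
wrist (array([499.6,  45.7]), array([66.5, 50.5]), 'long axis deg', np.float32(0.9), 13031) z 0.06075570573750699
  whole (array([499.8,  31.7]), array([90.7, 78.4]), 'long axis deg', np.float32(0.8), 22709)
top (array([497.8,  45.2]), array([66. , 49.2]), 'long axis deg', np.float32(0.2), 371) z 0.06034012259661795
  whole (array([497.2,  31.4]), array([89.6, 76.7]), 'long axis deg', np.float32(0.2), 889)
side (array([500. ,  48.6]), array([58.4, 66.2]), 'long axis deg', np.float32(179.9), 259) z 0.06050651749957186
  whole (array([500.6,  48. ]), array([105.2,  88.9]), 'long axis deg', np.float32(89.7), 964)
t 14.45 pos [0.4956 0.1062 0.086 ] yaw -82.58 F [ 1.   0.4 -0.2] w 0.0004 gf 0.0 q [ 0.6   0.23 -0.54 -0.   -0.81 -0.47]
ROW [ 3.044  0.221 -4.562] -17.997
```

```bash
python3 go.py .4996 .0457 .16 .8; python3 -m crank '[[[0.5,0,-1.5,-1],[1,0.1,-2.5,-3],[2,0.2,-2.96,-5],[2.42,0.22,-2.96,-7],[2.42,0.22,-2.96,-9],[2.42,0.22,-2.96,-11],[2.42,0.22,-2.96,-13],[2.42,0.22,-2.96,-15],[2.42,0.22,-2.96,-16.68],[2.42,0.22,-2.96,-16.68],[2.42,0.22,-2.96,-16.68]]]' 0.1;  python3 go.py .4996 .0457 .030 .8; python3 blk.py
```

```text
t 14.45 pos [0.4956 0.1062 0.086 ] yaw -82.58 F [ 1.   0.4 -0.2] w 0.0004 gf 0.0 q [ 0.6   0.23 -0.54 -0.   -0.81 -0.47]
ROW [ 2.42   0.156 -2.962] -16.677
t: 15.82
eef_pos: [0.498, 0.0455, 0.16]
ee_rot: [3.142, 0.0, 0.011]
force: [-0.0, 0.6, -0.4]
width: 0.0789
gripper_force: 0.0
t 15.82 pos [0.498  0.0455 0.16  ] yaw 0.63 F [-0.   0.6 -0.4] w 0.0789 gf 0.0 q [ 0.48  0.13 -0.46  0.   -0.98  1.1 ]
ROW [ 0.063 -0.009  5.202] -0.034
wrist (array([499.5,  45.4]), array([66.6, 50.2]), 'long axis deg', np.float32(1.0), 5689) z 0.0608343895817728
  whole (array([496. ,  31.3]), array([97.8, 78.3]), 'long axis deg', np.float32(0.9), 10450)
  whole (array([460.7,  31.2]), array([13.7, 70.2]), 'long axis deg', np.float32(94.7), 98)
side (array([499.9,  48.6]), array([66.3, 56.6]), 'long axis deg', np.float32(0.1), 470) z 0.06030547503158187
  whole (array([500. ,  38.1]), array([90.1, 83.4]), 'long axis deg', np.float32(0.4), 1181)
```

```bash
python3 -m crank '[[[0.06,0,2,-0.05],[0.06,0,4,-0.05],[0.06,0,4.9,-0.05],[0.06,0,5.15,-0.05],[0.06,0,5.15,-0.05],[0.06,0,5.15,-0.05],[0.06,0,5.15,-0.05]]]'; python3 -m crank '[[[0,0,0,0],[0,0,0,0],[0,0,0,0],[0,0,0,0],[0,0,0,0],[0,0,0,0]]]' 1 45; python3 go.py .4996 .0457 .150 .8
```

```text
t: 17.0
eef_pos: [0.5002, 0.0458, 0.0324]
ee_rot: [-3.141, -0.002, 0.019]
force: [0.5, -0.3, 0.5]
width: 0.0789
gripper_force: 0.0
t: 17.75
eef_pos: [0.4996, 0.0456, 0.0314]
ee_rot: [-3.142, -0.0, 0.019]
force: [-0.7, 0.8, 1.2]
width: 0.0499
gripper_force: 45.0
t 17.75 pos [0.4996 0.0456 0.0314] yaw 1.07 F [-0.7  0.8  1.2] w 0.0499 gf 44.99525025486946 q [ 0.48  0.3  -0.61 -0.   -0.67  1.11]
ROW [-0.    -0.005 -4.746] 0.054
```

```bash
python3 -m crank '[[[0,0,-1,0],[0,0,-3,0],[0,0,-5,0],[0,0,-6.5,0],[0,0,-6.5,0]]]'; python3 go.py .45 -.285 .195 9.9
```

```text
t: 18.38
eef_pos: [0.5007, 0.0459, 0.1962]
ee_rot: [-3.14, -0.004, 0.019]
force: [-0.3, -0.5, -4.5]
width: 0.0499
gripper_force: 45.0
t 18.38 pos [0.5007 0.0459 0.1962] yaw 1.06 F [-0.3 -0.5 -4.5] w 0.0499 gf 44.99577686190605 q [ 0.48  0.09 -0.41  0.   -1.06  1.11]
ROW [-2.2720e+00  1.3198e+01  1.0000e-02] -1.767
```

```bash
python3 -m crank '[[[-0.4,2,0,-0.3],[-0.8,4,0,-0.6],[-1.2,6,0,-0.9],[-1.6,8,0,-1.2],[-2,10,0,-1.5],[-2.2,12,0,-1.77],[-2.27,13.2,0,-1.77],[-2.27,13.2,0,-1.77],[-2.27,13.2,0,-1.77]]]'; python3 go.py .52 -.28 .195 9.9; cat > box.py <<'E'
from h import *
img,X=cloud("wrist"); save(img,"w7.png"); np.save("bX.npy",X)
a=np.radians(9.9); ex=np.array([np.cos(a),np.sin(a)]); ey=np.array([-ex[1],ex[0]]); O=np.array([.516,-.301])
def loc(P): return np.c_[(P[:,:2]-O)@ex,(P[:,:2]-O)@ey,P[:,2]]
for n,X in (("wrist",X),("top",np.load("topX.npy")),("side",np.load("sideX.npy"))):
    P=sel(X,.42,.65,-.45,-.15,.06,.075); print(n,'rim',rect(P))
    L=loc(P)
    for k,i,j in (('+y wall',1,1),('-y wall',1,-1),('-x wall',0,-1),('+x',0,1)):
        o=1-i; Q=L[(abs(L[:,o])<.05)&(L[:,i]*j>.045)]
        if len(Q)>5: print('  ',k,np.round(np.percentile(Q[:,i],[5,50,95]),4),len(Q))
    D=loc(sel(X,.42,.65,-.45,-.15,.036,.048)); D=D[(abs(D[:,0])<.04)&(abs(D[:,1]+.03)<.015)]
    if len(D)>5: print('  divider',np.percentile(D[:,1],[5,50,95]),len(D))
    D=loc(sel(X,.42,.7,-.45,-.15,.1,.23)); D=D[(abs(D[:,1])<.09)&(D[:,0]>.05)&(D[:,0]<.11)]
    if len(D)>5: print('  lid x at z',[(z,np.round(np.median(D[abs(D[:,2]-z)<.01,0]),4)) for z in (.11,.15,.19)],D[:,2].max())
E
python3 box.py
```

```text
t: 19.5
eef_pos: [0.4478, -0.285, 0.192]
ee_rot: [-3.14, 0.003, 0.172]
force: [0.4, 0.6, -4.0]
width: 0.05
gripper_force: 45.0
t 19.5 pos [ 0.4478 -0.285   0.192 ] yaw 9.86 F [ 0.4  0.6 -4. ] w 0.05 gf 44.99582067131996 q [-0.2   0.15 -0.35 -0.   -1.07  1.94]
ROW [ 2.878  0.296 -0.128] -0.008
wrist rim (array([ 520.4, -299.9]), array([127.5, 190.6]), 'long axis deg', np.float32(99.7), 4566)
   +y wall [0.0925 0.0932 0.095 ] 755
   -y wall [-0.0942 -0.0925 -0.0917] 992
   +x [0.0633 0.0644 0.068 ] 1021
  divider [-0.03070726 -0.029063   -0.02816674] 431
  lid x at z [(0.11, np.float64(0.0676)), (0.15, np.float64(0.0674)), (0.19, np.float64(0.0672))] 0.19547995343604452
top rim (array([ 518.8, -300.6]), array([126.6, 191.7]), 'long axis deg', np.float32(99.9), 296)
   +y wall [0.0927 0.0945 0.0956] 44
   -y wall [-0.0951 -0.0927 -0.0912] 66
   -x wall [-0.0595 -0.0582 -0.0571] 36
   +x [0.0609 0.0623 0.0656] 46
  divider [-0.03011911 -0.02807636 -0.02648568] 31
  lid x at z [(0.11, np.float64(0.0656)), (0.15, np.float64(0.0654)), (0.19, np.float64(0.0655))] 0.21242776684303916
side rim (array([ 521.9, -297.1]), array([130.8, 201.9]), 'long axis deg', np.float32(99.8), 416)
   +y wall [0.0932 0.0971 0.1017] 157
   -y wall [-0.0949 -0.0899 -0.0845] 108
   -x wall [-0.0581 -0.0562 -0.0552] 46
   +x [0.0688 0.071  0.0715] 10
  divider [-0.0299329  -0.02700097 -0.02096751] 84
  lid x at z [(0.11, np.float64(0.0721)), (0.15, np.float64(0.0719)), (0.19, np.float64(0.0705))] 0.2086298791926971
```

View pics/w7.png

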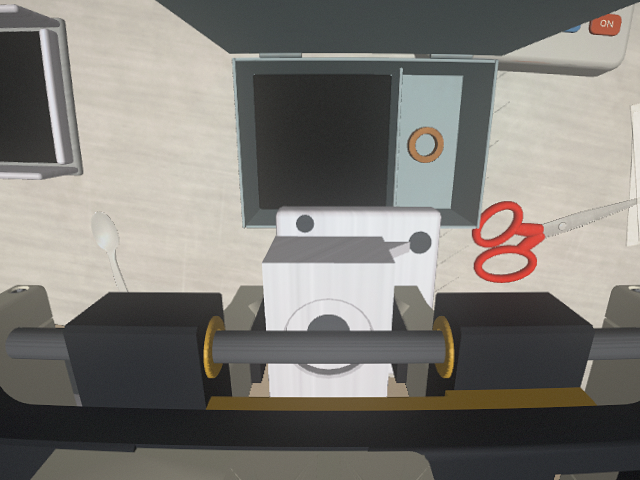

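```bash
python3 -m crank '[[[0,0,0,2],[0,0,0,4],[0,0,0,6],[0,0,0,8],[0,0,0,10],[0,0,0,12],[0,0,0,14],[0,0,0,16],[0,0,0,18],[0,0,0,20],[0,0,0,22],[0,0,0,24]]]'; python3 -m crank '[[[0,0,0,2],[0,0,0,4],[0,0,0,6],[0,0,0,8],[0,0,0,10],[0,0,0,12],[0,0,0,12],[0,0,0,12]]]'; python3 - <<'E'
import numpy as np
a=np.radians(9.9); ex=np.array([np.cos(a),np.sin(a)]); ey=np.array([-ex[1],ex[0]])
print(np.array([.5165,-.3005])+.001*ex+.032*ey)
E
python3 go.py .512 -.269 .15 189.9
```

```text
t: 21.05
eef_pos: [0.449, -0.2843, 0.1935]
ee_rot: [3.141, 0.0, -1.926]
force: [-0.0, 0.2, -4.2]
width: 0.0495
gripper_force: 45.0
t: 22.05
eef_pos: [0.449, -0.2849, 0.1937]
ee_rot: [3.141, -0.0, -2.964]
force: [0.4, -0.7, -4.1]
width: 0.0501
gripper_force: 45.0
[ 0.51198338 -0.26880457]
t 22.05 pos [ 0.449  -0.2849  0.1937] yaw -169.81 F [ 0.4 -0.7 -4.1] w 0.0501 gf 44.99584570527077 q [-0.2   0.15 -0.35 -0.   -1.07 -1.2 ]
ROW [-2.591  0.181  1.748] 0.058
```

```bash
python3 -m crank '[[[-1,0.1,0,0.06],[-2,0.18,0.6,0.06],[-2.59,0.18,1.2,0.06],[-2.59,0.18,1.75,0.06],[-2.59,0.18,1.75,0.06],[-2.59,0.18,1.75,0.06]]]'; python3 go.py .512 -.2688 .05 189.9; python3 - <<'E'
from h import *
img,X=cloud("top"); a=img[200:300,370:480]; img2,_=cloud("side"); b=img2[110:260,300:420]
save(np.hstack([cv2.resize(a,(400,364)),cv2.resize(b,(291,364))]),"w8.png")
E
```

```text
t: 22.8
eef_pos: [0.5117, -0.2702, 0.1504]
ee_rot: [-3.141, 0.0, -2.974]
force: [-0.2, -0.5, -3.8]
width: 0.0496
gripper_force: 45.0
t 22.8 pos [ 0.5117 -0.2702  0.1504] yaw -170.38 F [-0.2 -0.5 -3.8] w 0.0496 gf 44.99574825167656 q [-0.15  0.26 -0.31  0.   -1.   -1.26]
ROW [-0.022  0.055  4.017] -0.056
```

View pics/w8.png

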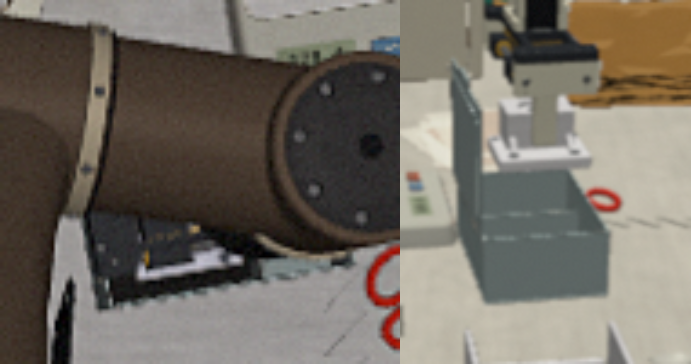

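```bash
python3 -m crank '[[[-0.02,0.055,1,-0.05],[-0.02,0.055,2,-0.05],[-0.02,0.055,3,-0.05],[-0.02,0.055,3.6,-0.05],[-0.02,0.055,4,-0.05],[-0.02,0.055,4,-0.05],[-0.02,0.055,4,-0.05]]]'; python3 go.py .512 -.2688 .0348 189.9
```

```text
t: 23.78
eef_pos: [0.5129, -0.2687, 0.0509]
ee_rot: [-3.141, 0.001, -2.969]
force: [-0.0, 0.1, -4.3]
width: 0.0499
gripper_force: 45.0
t 23.77 pos [ 0.5129 -0.2687  0.0509] yaw -170.12 F [-0.   0.1 -4.3] w 0.0499 gf 44.99569460749626 q [-0.14  0.37 -0.42  0.   -0.78 -1.25]
ROW [0.037 0.002 0.644] -0.005
```

```bash
python3 -m crank '[[[0.03,0,0.15,0],[0.03,0,0.3,0],[0.03,0,0.42,0],[0.03,0,0.5,0],[0.03,0,0.56,0],[0.03,0,0.6,0],[0.03,0,0.63,0],[0.03,0,0.63,0],[0.03,0,0.63,0]]]'; python3 go.py .512 -.2688 .0348 189.9
```

```text
t: 24.9
eef_pos: [0.5116, -0.2686, 0.0344]
ee_rot: [-3.142, 0.0, -2.969]
force: [-0.2, 0.1, -2.9]
width: 0.0496
gripper_force: 45.0
t 24.9 pos [ 0.5116 -0.2686  0.0344] yaw -170.14 F [-0.2  0.1 -2.9] w 0.0496 gf 44.99557435512543 q [-0.15  0.4  -0.43 -0.   -0.74 -1.25]
ROW [-0.016 -0.01  -0.015] -0.007
```

```bash
python3 -m crank '[[[0,0,0,0],[0,0,0,0],[0,0,0,0],[0,0,0,0],[0,0,0,0]]]' 0.3; python3 -m crank '[[[0,0,-0.6,0],[0,0,-2,0],[0,0,-4,0],[0,0,-6,0],[0,0,-8,0],[0,0,-8,0],[0,0,-8,0]]]'; python3 - <<'E'
from h import *
a=np.radians(9.9); ex=np.array([np.cos(a),np.sin(a)]); ey=np.array([-ex[1],ex[0]]); O=np.array([.5165,-.3005])
for c in ("wrist","side"):
    img,X=cloud(c); r=arm.trace("casting_centre",c)
    if r:
        M=X[r[0]["mask"]]; P=M[(M[:,2]>.055)&(M[:,2]<.075)]; print(c,r[0]["score"],len(P))
        if len(P)>20: k=rect(P); print(k,'z',np.percentile(P[:,2],[5,50,95]),(k[0]/1000-O)@ex,(k[0]/1000-O)@ey)
a=img[110:260,300:420]
E
python3 go.py .61 -.28 .23 99.9
```

```text
t: 25.52
eef_pos: [0.5116, -0.2686, 0.0344]
ee_rot: [-3.142, 0.0, -2.969]
force: [-0.3, -0.7, 0.6]
width: 0.0611
gripper_force: 0.0
t: 26.4
eef_pos: [0.5112, -0.2684, 0.235]
ee_rot: [-3.142, 0.001, -2.97]
force: [-0.0, 0.3, 0.3]
width: 0.0612
gripper_force: 0.0
wrist 0.74 3818
(array([ 513.8, -269.1]), array([66.2, 50.1]), 'long axis deg', np.float32(9.7), 3818) z [0.05845706 0.06371935 0.06517903] 0.002738778568155532 0.031396641412014294
side 0.83 308
(array([ 511.5, -248.6]), array([67. , 94.5]), 'long axis deg', np.float32(100.1), 308) z [0.05655893 0.06278537 0.06574942] 0.003997573673727483 0.05198681952882982
t 26.6 pos [ 0.5109 -0.2685  0.2333] yaw -170.14 F [-0.1  0.4  0.6] w 0.0612 gf 0.0 q [-0.15  0.2  -0.2  -0.   -1.18 -1.25]
ROW [-3.826 -1.132  0.125] 17.992
```

```bash
python3 -m crank '[[[0,0,-0.3,0],[-1.5,-0.5,-0.5,0],[-3.5,-1.25,-0.5,0],[-4.4,-1.25,-0.5,0],[-4.4,-1.25,-0.5,0],[-4.4,-1.25,-0.5,0],[-4.4,-1.25,-0.5,0],[-4.4,-1.25,-0.5,0]]]' 1 20; python3 - <<'E'
import numpy as np
a=np.radians(9.9); ex=np.array([np.cos(a),np.sin(a)]); print(np.array([.5165,-.3005])+.11*ex)
E
python3 go.py .6249 -.2816 .171 189.9
```

```text
t: 27.6
eef_pos: [0.6248, -0.2807, 0.2475]
ee_rot: [-3.141, 0.001, -2.97]
force: [-0.2, -0.8, -0.0]
width: 0.0008
gripper_force: 0.0
[ 0.62486203 -0.2815878 ]
t 27.6 pos [ 0.6248 -0.2807  0.2475] yaw -170.15 F [-0.2 -0.8 -0. ] w 0.0008 gf 0.0 q [-0.14  0.36  0.07  0.   -1.27 -1.26]
ROW [ 3.000e-03 -3.700e-02  3.059e+00] -0.01
```

```bash
python3 -m crank '[[[0,0,1.5,0],[0,0,2.7,0],[0,0,3.06,0],[0,0,3.06,0],[0,0,3.06,0]]]'; python3 -m crank '[[[0.8,0,0,0],[1.4,0,0,0],[1.9,0,0.05,0],[2.38,0,0.14,0],[2.86,0,0.3,0],[3.34,0,0.54,0],[3.75,0,0.83,0],[4.17,0,1.17,0],[4.5,0,1.55,0],[4.8,0,2.0,0],[5.0,0,2.46,0],[5.2,0,2.96,0]]]'; python3 go.py .512 -.2688 .0348 189.9; python3 - <<'E'
from h import *
img,X=cloud("side"); img2,_=cloud("wrist")
save(np.hstack([cv2.resize(img[110:260,300:420],(320,400)),cv2.resize(img2,(480,400))]),"w9.png")
E
```

```text
t: 28.22
eef_pos: [0.626, -0.2808, 0.172]
ee_rot: [-3.14, 0.002, -2.969]
force: [0.6, 0.2, -0.8]
width: 0.0003
gripper_force: 0.0
t: 29.72
eef_pos: [0.4969, -0.3029, 0.0954]
ee_rot: [3.142, -0.0, -2.969]
force: [0.7, 0.7, 0.1]
width: 0.0008
gripper_force: 0.1
t 29.73 pos [ 0.4969 -0.3029  0.0954] yaw -170.13 F [0.7 0.7 0.1] w 0.0008 gf 0.12424702195858117 q [-0.21  0.33 -0.37  0.   -0.88 -1.19]
ROW [-0.828  1.24   2.424] -0.007
```

View pics/w9.png

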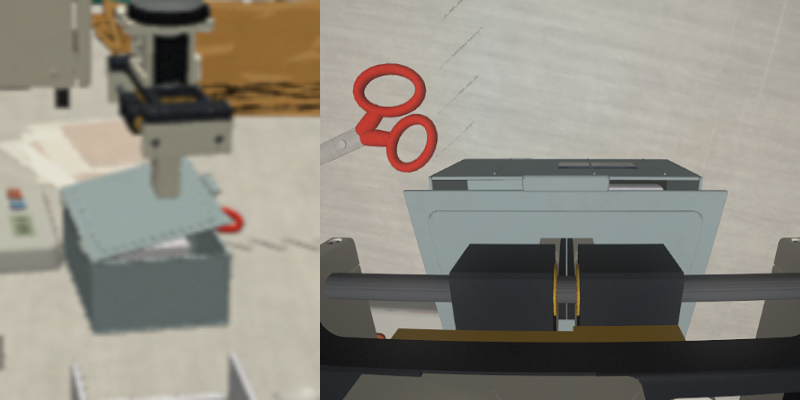

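```bash
python3 -m crank '[[[0.05,0,0.3,0],[0.1,0,0.6,0],[0.14,0,0.8,0],[0.14,0,0.9,0],[0.14,0,0.96,0],[0.14,0,1.02,0],[0.14,0,1.02,0]]]'; python3 go.py .512 -.2688 .0348 189.9
```

```text
t: 30.7
eef_pos: [0.4936, -0.3035, 0.0731]
ee_rot: [-3.141, 0.0, -2.969]
force: [-5.7, 5.7, 20.0]
width: 0.0005
gripper_force: 9.9
t 30.7 pos [ 0.4936 -0.3035  0.0731] yaw -170.09 F [-5.7  5.7 20. ] w 0.0005 gf 9.93549552076729 q [-0.21  0.35 -0.4   0.   -0.83 -1.18]
ROW [-0.964  1.241  1.531] 0.003
```

```bash
python3 -m crank '[[[0,0,-0.2,0],[0,0,-1,0],[0,0,-3,0],[0,0,-5,0],[0,0,-6,0],[0,0,-6,0]]]'; python3 - <<'E'
from h import *
a=np.radians(9.9); ex=np.array([np.cos(a),np.sin(a)]); O=np.array([.5165,-.3005])
for c in ("wrist","side"):
    img,X=cloud(c); P=sel(X,.44,.6,-.41,-.19,.06,.12); u=(P[:,:2]-O)@ex
    print(c,[(x,np.round(np.median(P[abs(u-x)<.006,2]),4)) for x in (-.055,-.03,0,.03,.055)])
    if c=="wrist": b=img
save(np.hstack([cv2.resize(img[110:260,300:420],(320,400)),cv2.resize(b,(480,400))]),"w10.png")
E
```

```text
t: 31.45
eef_pos: [0.495, -0.3039, 0.2234]
ee_rot: [-3.139, 0.004, -2.969]
force: [-0.1, -0.4, -0.2]
width: 0.0002
gripper_force: 0.0
wrist [(-0.055, np.float64(0.0723)), (-0.03, np.float64(0.0736)), (0, np.float64(0.0736)), (0.03, np.float64(0.0735)), (0.055, np.float64(0.0728))]
side [(-0.055, np.float64(0.0721)), (-0.03, np.float64(0.0731)), (0, np.float64(0.0729)), (0.03, np.float64(0.0731)), (0.055, np.float64(0.0725))]
```

View pics/w10.png

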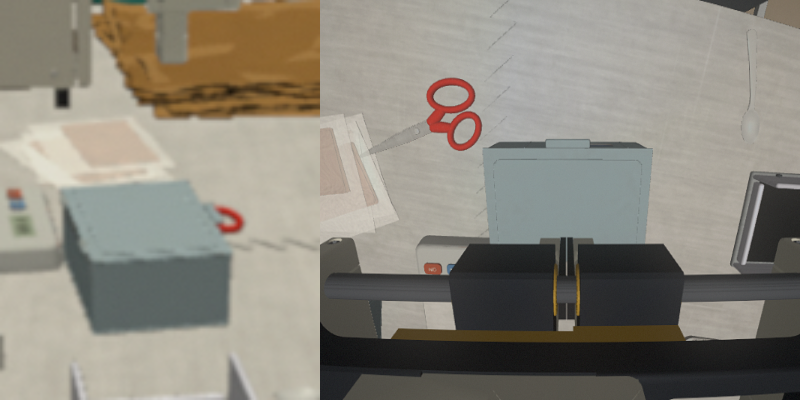

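The lid is level at 73 mm across its width in both views, so it is shut, and the robot is clear of it.

```bash
python3 -c "
from station import arm
print(arm.job_done())"
```

```text
the job is handed in; nothing more can be done
None
```

The housing was stood on the deck, tipped flat into the bay, then placed flange down in the larger compartment with the lid shut; I handed the job in at about 31.6 s with the label roll never approached, but the hand-in gave no verdict.

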